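Fit the sprung dust cap into the port of the light-measuring drum

ROBOT

A 6-joint arm with a two-finger parallel gripper is mounted at the origin on a cart in front of the work surface, level with it; the furniture and walls round the work are solid. World frame = base frame: x ahead of the robot, y to its left, z up, the work surface at z = 0. Lengths are in m, angles in rad, forces in N, time in s.
With the tool pointing down it reaches from about 0.275 to 0.75 m from the base axis. Payload 10.2 kg.
Tool frame: the origin (TCP) lies between the finger pads; the fingertips stand 19 mm ahead of it and the grasp point (between the pads) is the TCP; z points along the fingers, y is the line along which they close (so a half turn about z gives the same grasp; the last joint's range is limited). The gripper opens to 85 mm and grips with 20 to 120 N. Pads are 22 mm wide; open, the fingers measure 114 mm over their backs; the gripper's body (76 mm by 85 mm) begins 54 mm behind the grasp point. The pads swing forward as they close: fully open they stand 13 mm farther back than shut.
Start: joints at [-1.455, 0.313, 1.498, -0, 1.331, -0.223], TCP at [0.174, -0.495, 0.25] pointing down, gripper open.
Joint ranges: [-2.94, 2.94], [-0.97, 2.17], [0.19, 2.56], [-1.23, 4.37], [0.02, 3.11], [-2.88, 2.88]. Speed limits (rad/s): [2.39, 2.39, 3.01, 3.14, 3.14, 3.14].

INTERFACE

Orientations are given as a unit quaternion [w, x, y, z].
In Python, from station import * gives the robot as it stands.
- The arm moves only by the tool send_rows, never from a script. Its argument "series" is a list of rows, each an object of numbers: "claw": the opening, from 0 (shut) to 1 (fully open); "x", "y", "z": the shift along the tool's x, y, z in cm; "roll": the turn about the tool's z in degrees. A call has 1 to 10 rows; each row shifts and turns the commanded pose from where the row before left it, along the tool's axes as they then stand; what a row does not reach is not made up. A row lasts 1/10 s, in which the tool goes at most 50 mm and 8.59 degrees, less where a joint would pass 70% of its speed; a pose out of reach is approached as far as the arm can. A call with a gripper value outside its range is refused whole. The fingers move at their own pace and stop on an object; "newtons" is the grip in N (left out, the last holds). Time passes only in rows, so rows that do not move let the fingers close. It gives the time, the measured TCP pose, the force, the opening and the grip force at its end, in the units of the state.
- get_obs(): the state, without advancing time (a new reading comes with each control period).
- get_image(name): name is "scene" or "side" or "wrist"; returns the picture (400x640x3 uint8, red, green, blue); there is no depth.
- calibration(name): a dict with "vfov" (degrees; the focal length in pixels is half the picture's height over the tangent of half this angle, whatever the lens; pixels are square), "cx", "cy" (the principal point, pixels), "view" (4x4, takes a point from world to camera coordinates); the wrist camera has in their place "T_tool_cam" (4x4, takes a point from camera to tool coordinates, whose origin is the TCP and whose axes are the flange's). Camera axes: x right, y up, looking along -z (the intrinsics and any distortion apply to the point x, -y, -z); pixel columns grow to the right and rows downward; lengths in m; the calibration is good to about 2 mm. A picture is of the moment at which its call begins: read the wrist's pose just before it. calibration takes no time and is no camera call.
- finish_job(): hands the job in; it is judged then, once.
The state is a dict: "time_s": time; "joints": joint angles; "joint_vel": joint speeds; "joint_efforts": joint torques, N m; "eef_pos": TCP position; "ee_rot": TCP orientation; "force": force on the tool from outside, world axes, zero at the start; "torque": the same for the moment, N m; "width": opening from 0.0 (shut) to 1.0 (fully open); "gripper_force": force on a finger pad.
Only numpy, scipy, OpenCV 4.12 (cv2) and the standard library are available. Lean on these libraries where they do the work, as an engineer would, in place of code of your own. Each camera call takes 0.05 s, during which the arm holds its last target. There are 200 camera calls.

TASK

The light-measuring drum has been left open. Take the orange dust cap, squeeze its two sprung tabs together, lower it into the round port on top of the drum until its disc lies flat on the rim, and let go so that the tabs spring out under the rim and lock it. Leave the grey cap where it is: it belongs to another instrument.

Things in the scene. Friction and masses are not known exactly. Their poses are not given: they have to be found in the camera images.
- cap: Orange dust cap, 120 g: 100 mm disc, underside 15 mm and top 20 mm above the origin (centre of its underside, z up). Two pinch ears stand on the disc to 48 mm height, on either side along the cap's y axis, each 20 mm wide; outer faces 68 mm apart free, 36 mm pinched. Grip them there from above, fingers closing along y, tips just over the disc. Square lugs below: see joint and port.
- cap_tab (a joint): How far each ear of the orange cap is pinched in: 0 = fully out, 0.016 m = fully in, at a stop. Both move equally; a spring pushes them out (3 N to start, 6 N at the stop: grip with 10 to 25 N). Each carries below the disc a leg with a lug pointing outward, 2 to 7 mm above the cap's origin; lug tips 82 mm apart free (they cannot enter the port so), 50 mm pinched.
- port (a point): Centre of the round port, in the plane of the top of its black rim, z up; fixed white drum 104 mm across, 72 mm high. Opening 72 mm across, rim 6 mm thick, wide hollow 50 mm deep below. The pinched cap enters at any yaw with 9 mm to spare all round. Home: disc on the rim, cap origin 15 mm below this point, lugs 2 mm below the rim; springing out, the tabs centre the cap.
- grey_cap: Grey cap of the same shape and size as the orange one, standing loose on the bench; not to be used or moved. Origin: centre of its underside.
Not all that is in view belongs to the job. There is more than one size of the part that bears port; the job needs the largest.

How it is judged:
On the way:
1. the orange cap's legs are lowered into the port with the tabs pinched in (z of cap in the frame of port below -0.004 m and horizontal distance between cap and port below 0.02 m and value of joint cap_tab above 0.006 m).
At the end, for the whole second after the job is handed in: The orange cap sits in the port: centred within 8 mm, disc on the rim (cap origin 12 to 19 mm below the top of the rim), level within 0.1 rad, at rest, with its tabs sprung out to within 4 mm of fully out (horizontal distance between cap and port below 0.008 m and z of cap in the frame of port between -0.019 and -0.012 m and angle between cap's own z axis and vertical below 0.1 rad and value of joint cap_tab below 0.004 m and linear speed of cap below 0.02 m/s); the robot touches nothing.
It fails at once if the grey cap is moved by more than 30 mm (distance of grey_cap from where it was at the start of the episode above 0.03 m).
It also fails if it takes over 48 s, if anything falls off the work surface, if the arm or the gripper's body presses on something with over 40 N, if the wrist force passes 120 N, or if a joint passes its speed limit or range.

## Working session

There is one attempt and no reset: what is moved stays moved. The work goes in short steps, Python scripts to look and compute and a tool call to move; the robot and the scene stay as the last step left them, time stands still between calls to the robot, and variables do not carry over. Pictures are saved under pics/ and viewed, at most 10 in all, crops included, and the job is handed in when it is done.

Besides the shell and the picture viewer there is one more tool, called after "Request:" by a JSON object that holds its "op" and its "data". send_rows: Moves the arm, as the interface text tells. Its arguments: {"type":"object","properties":{"series":{"type":"array","items":{"type":"object","properties":{"claw":{"type":"number"},"x":{"type":"number"},"y":{"type":"number"},"z":{"type":"number"},"roll":{"type":"number"}}}},"newtons":{"type":"number"}},"required":["series"]}

```bash
mkdir -p pics; ls; python3 - <<'E'
from station import *
import cv2,numpy as np
ims=[]
for n in("scene","side"):
    im=get_image(n);cv2.imwrite(f"pics/{n}0.png",im[:,:,::-1])
    print(n,{k:(np.round(v,4).tolist() if hasattr(v,'__len__') and not isinstance(v,str) else v) for k,v in calibration(n).items()})
print(calibration("wrist")); print(get_obs())
E
```

```text
pics
scene {'vfov': 44.88743955448969, 'cx': 319.9034248613086, 'cy': 199.16187548701984, 'view': [[-0.8027, -0.596, 0.0201, 0.3331], [0.3642, -0.4632, 0.808, -0.2754], [-0.4722, 0.6559, 0.5889, -1.2626], [0.0, 0.0, 0.0, 1.0]]}
side {'vfov': 45.90808307377797, 'cx': 316.5718304557682, 'cy': 203.92160180895425, 'view': [[0.9398, -0.3412, 0.0171, -0.4402], [0.1864, 0.5541, 0.8113, -0.1093], [-0.2863, -0.7593, 0.5844, -1.3054], [0.0, 0.0, 0.0, 1.0]]}
{'vfov': 63.474881994876675, 'cx': 319.3911458557039, 'cy': 196.08514278052579, 'T_tool_cam': array([[-3.88425246e-04,  9.50565900e-01,  3.10522655e-01,
         8.01049667e-02],
       [ 9.99999921e-01,  3.44680515e-04,  1.95746335e-04,
         1.73296090e-04],
       [ 7.90386828e-05,  3.10522706e-01, -9.50565959e-01,
        -1.24084396e-01],
       [ 0.00000000e+00,  0.00000000e+00,  0.00000000e+00,
         1.00000000e+00]])}
{'time_s': 0.1, 'joints': array([-1.45540384e+00,  3.13368745e-01,  1.49834935e+00, -2.87339982e-05,
        1.33100411e+00, -2.23389542e-01]), 'joint_vel': array([-0.00131628, -0.00191476, -0.00219692, -0.00019962,  0.00048168,
       -0.00039676]), 'joint_efforts': array([ 2.02025978e-03, -4.12902474e+01, -2.60141838e+01, -1.53358324e-04,
        3.05712128e-03,  8.80301911e-06]), 'eef_pos': array([ 0.17444057, -0.494952  ,  0.24980967]), 'ee_rot': array([-5.64703229e-04,  9.85686880e-01,  1.68585455e-01,  1.65484548e-05]), 'force': array([-0.34028889,  0.9849702 , -0.97719425]), 'torque': array([ 0.00314183, -0.08037266, -0.03589541]), 'gripper_force': 0.0, 'width': 1.0028455274990167}
```

View pics/scene0.png

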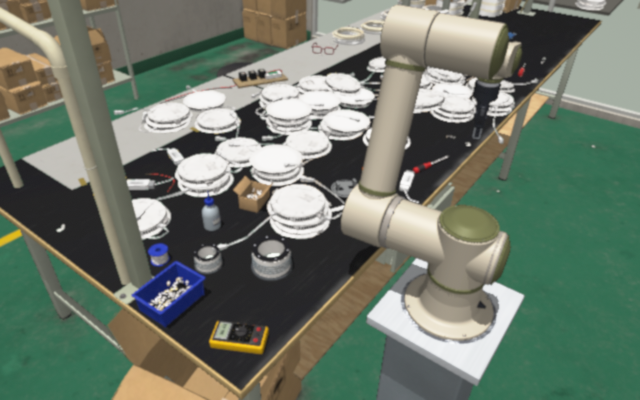

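View pics/side0.png

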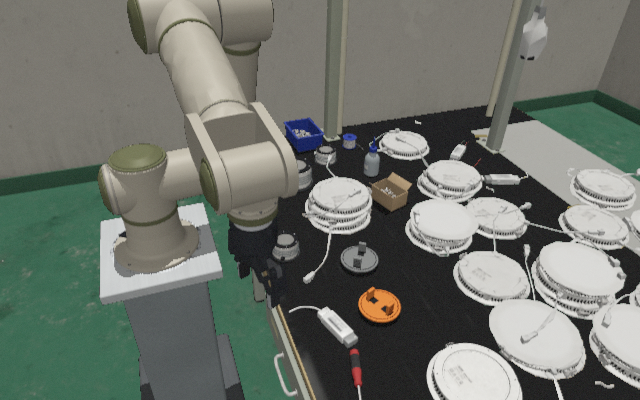

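The side view shows the orange cap at (380,305) and the grey cap at (360,258). The drum candidates are scene (271,260) = side (303,173), scene (208,260) = side (325,155), and side (285,246). The first looks largest; I'll measure all of them and check in a crop.

```bash
cat > h.py <<'E'
from station import *
import cv2,numpy as np
from scipy.spatial.transform import Rotation as R
def cam(n,obs=None):
    c=calibration(n)
    if n=="wrist":
        o=obs; T=np.eye(4);q=o["ee_rot"];T[:3,:3]=R.from_quat([q[1],q[2],q[3],q[0]]).as_matrix();T[:3,3]=o["eef_pos"]
        M=T@c["T_tool_cam"]
    else: M=np.linalg.inv(np.array(c["view"]))
    return M,200/np.tan(np.radians(c["vfov"]/2)),c["cx"],c["cy"]
def cast(C,uv,z):
    M,f,cx,cy=C;uv=np.atleast_2d(uv).astype(float)
    d=np.c_[(uv[:,0]-cx)/f,-(uv[:,1]-cy)/f,-np.ones(len(uv))]@M[:3,:3].T
    return M[:3,3]+d*((z-M[2,3])/d[:,2])[:,None]
def proj(C,P):
    M,f,cx,cy=C;p=(np.atleast_2d(P)-M[:3,3])@M[:3,:3]
    return np.c_[cx-f*p[:,0]/p[:,2],cy+f*p[:,1]/p[:,2]]
E
python3 - <<'E'
from h import *
a=cv2.imread("pics/scene0.png");b=cv2.imread("pics/side0.png")
S=cam("scene");D=cam("side")
hsv=cv2.cvtColor(b,cv2.COLOR_BGR2HSV)
m=cv2.inRange(hsv,(5,150,120),(20,255,255));n,l,st,ce=cv2.connectedComponentsWithStats(m)
for i in range(1,n):
    if st[i,4]>60: print("orange",st[i],ce[i],cast(D,ce[i],.02).round(3))
for z in(.03,.05,.072):
  print(z,"scene big",cast(S,[[271,247],[252,248],[291,248]],z).round(3).tolist(),"small",cast(S,[[208,252],[195,252],[221,252]],z).round(3).tolist(),"side",cast(D,[[285,238],[325,150]],z).round(3).tolist())
print("grey",cast(D,[360,260],.02).round(3))
c1=cv2.resize(a[220:300,180:310],None,fx=4,fy=4,interpolation=3)
c2=cv2.resize(b[140:330,265:415],None,fx=3,fy=3,interpolation=3)
o=np.zeros((600,800,3),np.uint8);c2=c2[:,:];c2=cv2.resize(c2,(420,532))
c1=cv2.resize(c1,(376,231));o[:231,:376]=c1;o[:532,378:798]=c2;cv2.imwrite("pics/crop1.png",o)
E
```

```text
orange [ 358  287   43   35 1051] [378.86203616 304.94576594] [[ 0.472 -0.419  0.02 ]]
0.03 scene big [[0.488, 0.137, 0.03], [0.528, 0.174, 0.03], [0.44, 0.105, 0.03]] small [[0.614, 0.262, 0.03], [0.643, 0.284, 0.03], [0.585, 0.239, 0.03]] side [[0.331, -0.126, 0.03], [0.608, 0.297, 0.03]]
0.05 scene big [[0.473, 0.154, 0.05], [0.512, 0.189, 0.05], [0.426, 0.122, 0.05]] small [[0.596, 0.275, 0.05], [0.624, 0.297, 0.05], [0.568, 0.254, 0.05]] side [[0.324, -0.149, 0.05], [0.594, 0.263, 0.05]]
0.072 scene big [[0.456, 0.172, 0.072], [0.494, 0.206, 0.072], [0.41, 0.141, 0.072]] small [[0.576, 0.29, 0.072], [0.603, 0.312, 0.072], [0.548, 0.269, 0.072]] side [[0.317, -0.174, 0.072], [0.58, 0.227, 0.072]]
grey [[ 0.493 -0.263  0.02 ]]
```

View pics/crop1.png

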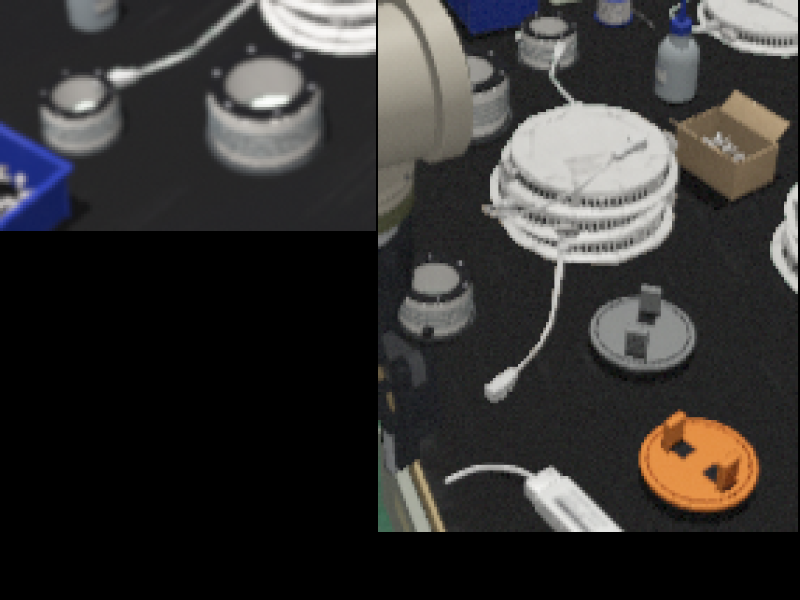

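In the crop, the orange cap is at side (380,305) with two ears, and the grey cap is at side (360,258). The drum at scene (271,260) is the largest: its rim casts to 106 mm against the 104 mm given. The other two measure about 70 mm or less. Next I'll move the wrist camera over the orange cap.

Request:
{"op": "send_rows", "data": {"series": [{"x":4.4,"y":0.4,"z":0.7,"claw":1},{"x":4.4,"y":0.4,"z":0.7},{"x":4.4,"y":0.4,"z":0.7},{"x":4.4,"y":0.4,"z":0.7},{"x":4.4,"y":0.4,"z":0.7},{"x":4.4,"y":0.4,"z":0.7},{"x":4.2,"y":0.4,"z":0.8},{"x":0},{"x":0}], "newtons": 20}}

```text
validation failed for argument at $.se...
```

```bash
python3 - <<'E'
from h import *
o=get_obs();im=get_image("wrist")[:,:,::-1].copy();cv2.imwrite("pics/w1.png",im);np.save("o1.npy",o,allow_pickle=True)
print(o["time_s"],o["eef_pos"],o["ee_rot"])
W=cam("wrist",o)
hsv=cv2.cvtColor(im,cv2.COLOR_BGR2HSV);m=cv2.inRange(hsv,(3,130,60),(22,255,255))
cn=max(cv2.findContours(m,0,1)[0],key=cv2.contourArea)[:,0]
P=cast(W,cn,.02)[:,:2];(c,r)=cv2.minEnclosingCircle(P.astype(np.float32));print("enclosing",c,r,"n",len(cn))
(e,ax,an)=cv2.fitEllipse(P.astype(np.float32));print("ell",e,ax)
E
```

```text
0.1 [ 0.17444057 -0.494952    0.24980967] [-5.64703229e-04  9.85686880e-01  1.68585455e-01  1.65484548e-05]Traceback (most recent call last):
  File "<stdin>", line 6, in <module>
ValueError: max() iterable argument is empty
```

View pics/w1.png

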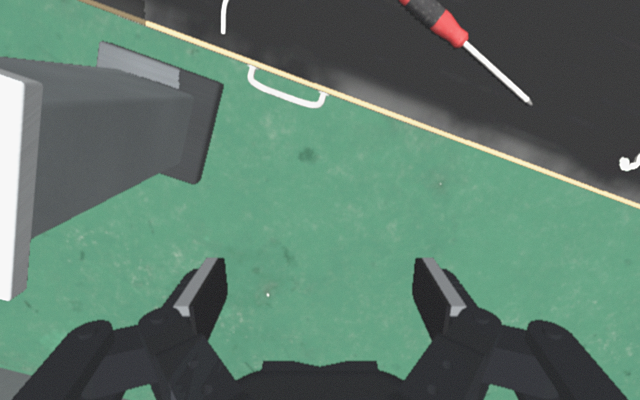

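The wrist view shows only the floor and the bench edge, because the move was refused. I'll resend it with every key in every row.

Request:
{"op": "send_rows", "data": {"series": [{"x":4.4,"y":0.4,"z":0.7,"roll":0,"claw":1},{"x":4.4,"y":0.4,"z":0.7,"roll":0,"claw":1},{"x":4.4,"y":0.4,"z":0.7,"roll":0,"claw":1},{"x":4.4,"y":0.4,"z":0.7,"roll":0,"claw":1},{"x":4.4,"y":0.4,"z":0.7,"roll":0,"claw":1},{"x":4.4,"y":0.4,"z":0.7,"roll":0,"claw":1},{"x":4.2,"y":0.4,"z":0.8,"roll":0,"claw":1},{"x":0,"y":0,"z":0,"roll":0,"claw":1},{"x":0,"y":0,"z":0,"roll":0,"claw":1}], "newtons": 20}}

```text
time_s: 1.05
eef_pos: [0.4727, -0.4194, 0.1995]
ee_rot: [-0.001, 0.986, 0.169, -0.0]
force: [0.1, -0.9, 0.8]
width: 1.003
gripper_force: 0.0
```

```bash
python3 - <<'E'
from h import *
o=get_obs();im=get_image("wrist")[:,:,::-1].copy();cv2.imwrite("pics/w2.png",im)
W=cam("wrist",o);print(o["eef_pos"])
hsv=cv2.cvtColor(im,cv2.COLOR_BGR2HSV);m=cv2.inRange(hsv,(3,130,60),(22,255,255))
cn=max(cv2.findContours(m,0,1)[0],key=cv2.contourArea)[:,0]
P=cast(W,cn,.02)[:,:2];(c,r)=cv2.minEnclosingCircle(P.astype(np.float32));print("enclosing",c,r,"n",len(cn))
(e,ax,an)=cv2.fitEllipse(P.astype(np.float32));print("ell",e,ax, "px",proj(W,[[*c,.02]]))
E
```

```text
[ 0.47268319 -0.41939814  0.19954475]
enclosing (0.4740058183670044, -0.4181499779224396) 0.05093057453632355 n 290
ell (0.47397947311401367, -0.4179030954837799) (0.09977307170629501, 0.1004600077867508) px [[318.72276999 175.59615363]]
```

View pics/w2.png

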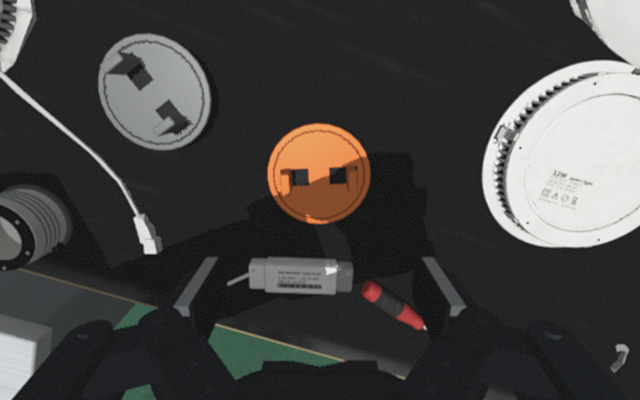

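The wrist view shows the orange cap at (319,175), with its ears nearly along image x, which is the tool y axis. The disc measures 100 mm, as specified. Now I'll get the ear axis from the two dark slots.

```bash
python3 - <<'E'
from h import *
o=get_obs();W=cam("wrist",o);im=cv2.imread("pics/w2.png")
hsv=cv2.cvtColor(im,cv2.COLOR_BGR2HSV);m=cv2.inRange(hsv,(3,130,60),(22,255,255))
cn=max(cv2.findContours(m,0,1)[0],key=cv2.contourArea)
d=np.zeros_like(m);cv2.drawContours(d,[cn],-1,255,-1);d=cv2.erode(d,np.ones((9,9)));h=cv2.bitwise_and(d,cv2.inRange(im[:,:,2],0,55))
n,l,st,ce=cv2.connectedComponentsWithStats(h)
k=[i for i in range(1,n) if st[i,4]>60];print(st[k],ce[k])
P=cast(W,ce[k],.02);print(P)
q=o["ee_rot"];Rt=R.from_quat([q[1],q[2],q[3],q[0]]).as_matrix()
v=P[1]-P[0];t=Rt.T@v;print("axis in tool deg (roll needed)",np.degrees(np.arctan2(-t[0],t[1])),"mid",P.mean(0))
print("shift tool cm",(Rt.T@(np.array([.4740,-.4179,.0])-o["eef_pos"]))*100)
print("ear offs",[(Rt.T@(p-[.474,-.4179,.02]))*1000 for p in P])
c=cv2.resize(im[110:240,255:385],None,fx=4,fy=4,interpolation=2);cv2.imwrite("pics/w2c.png",c)
E
```

```text
[[330 167  16  17 229]
 [292 170  16  15 219]] [[337.77729258 175.37554585]
 [299.26027397 177.17808219]]
[[ 0.47959841 -0.43622581  0.02      ]
 [ 0.46548457 -0.40157517  0.02      ]]
axis in tool deg (roll needed) 177.25120807282119 mid [ 0.47254149 -0.41890049  0.02      ]
shift tool cm [ 0.26711454 -0.11951643 20.00949766]
ear offs [array([-8.10979046e-01,  1.91447058e+01, -7.92580896e-03]), array([-2.60528278e+00, -1.82270369e+01,  8.93836423e-03])]
```

View pics/w2c.png

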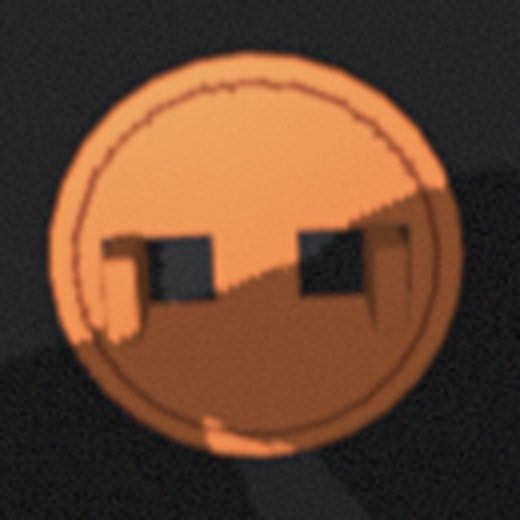

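Centre (0.474, −0.418); the grip needs about −2.7° of roll. I'll descend to TCP z ≈ 0.041 and then pinch.

Request:
{"op": "send_rows", "data": {"series": [{"x":0.22,"y":-0.12,"z":4.0,"roll":-2.7,"claw":1},{"x":0,"y":0,"z":4.5,"roll":0,"claw":1},{"x":0,"y":0,"z":4.0,"roll":0,"claw":1},{"x":0,"y":0,"z":2.3,"roll":0,"claw":1},{"x":0,"y":0,"z":1.0,"roll":0,"claw":1},{"x":0,"y":0,"z":0,"roll":0,"claw":1}], "newtons": 20}}

```text
time_s: 1.7
eef_pos: [0.4732, -0.4184, 0.042]
ee_rot: [-0.001, 0.982, 0.191, -0.0]
force: [-0.9, -0.7, -0.6]
width: 1.001
gripper_force: 0.0
```

Request:
{"op": "send_rows", "data": {"series": [{"x":0,"y":0,"z":0,"roll":0,"claw":0.6},{"x":0,"y":0,"z":0,"roll":0,"claw":0.3},{"x":0,"y":0,"z":0,"roll":0,"claw":0.2},{"x":0,"y":0,"z":0,"roll":0,"claw":0.2},{"x":0,"y":0,"z":0,"roll":0,"claw":0.2},{"x":0,"y":0,"z":0,"roll":0,"claw":0.2},{"x":0,"y":0,"z":0,"roll":0,"claw":0.2},{"x":0,"y":0,"z":0,"roll":0,"claw":0.2}], "newtons": 20}}

```text
time_s: 2.5
eef_pos: [0.4747, -0.4187, 0.0451]
ee_rot: [0.002, 0.981, 0.192, 0.001]
force: [-1.7, 2.6, 9.6]
width: 0.409
gripper_force: 19.8
```

The ears are pinched: the opening is 34.8 mm and the pad force 20 N. The tips touched the disc lightly, with TCP about 45 mm above the cap origin. Now I'll lift.

Request:
{"op": "send_rows", "data": {"series": [{"x":0,"y":0,"z":-0.6,"roll":0,"claw":0.2},{"x":0,"y":0,"z":-1.5,"roll":0,"claw":0.2},{"x":0,"y":0,"z":-3.0,"roll":0,"claw":0.2},{"x":0,"y":0,"z":-4.0,"roll":0,"claw":0.2},{"x":0,"y":0,"z":-4.0,"roll":0,"claw":0.2},{"x":0,"y":0,"z":-4.0,"roll":0,"claw":0.2},{"x":0,"y":0,"z":-3.0,"roll":0,"claw":0.2},{"x":0,"y":0,"z":-1.0,"roll":0,"claw":0.2},{"x":0,"y":0,"z":0,"roll":0,"claw":0.2}], "newtons": 20}}

```text
time_s: 3.4
eef_pos: [0.4742, -0.4181, 0.2547]
ee_rot: [0.001, 0.981, 0.192, 0.001]
force: [-0.1, 0.2, -2.2]
width: 0.4
gripper_force: 21.3
```

Request:
{"op": "send_rows", "data": {"series": [{"x":0.4,"y":-2.0,"z":0,"roll":0,"claw":0.2},{"x":0.8,"y":-3.8,"z":0,"roll":0,"claw":0.2},{"x":0.9,"y":-4.2,"z":0,"roll":0,"claw":0.2},{"x":0.9,"y":-4.2,"z":0,"roll":0,"claw":0.2},{"x":0.9,"y":-4.2,"z":0,"roll":0,"claw":0.2},{"x":0.9,"y":-4.2,"z":0,"roll":0,"claw":0.2},{"x":0.9,"y":-4.2,"z":0,"roll":0,"claw":0.2},{"x":0.9,"y":-4.2,"z":0,"roll":0,"claw":0.2},{"x":0.9,"y":-4.2,"z":0,"roll":0,"claw":0.2},{"x":0.9,"y":-4.2,"z":0,"roll":0,"claw":0.2}]}}

```text
time_s: 4.4
eef_pos: [0.4022, -0.0196, 0.2517]
ee_rot: [-0.001, 0.981, 0.192, -0.001]
force: [0.5, -0.6, -1.4]
width: 0.402
gripper_force: 21.3
```

Request:
{"op": "send_rows", "data": {"series": [{"x":0.9,"y":-4.2,"z":0,"roll":0,"claw":0.2},{"x":0.9,"y":-4.2,"z":0,"roll":0,"claw":0.2},{"x":0.8,"y":-4.0,"z":0,"roll":0,"claw":0.2},{"x":0.5,"y":-2.5,"z":0,"roll":0,"claw":0.2},{"x":0,"y":0,"z":0,"roll":0,"claw":0.2},{"x":0,"y":0,"z":0,"roll":0,"claw":0.2}]}}

```text
time_s: 5.0
eef_pos: [0.3756, 0.1284, 0.2521]
ee_rot: [-0.0, 0.981, 0.192, -0.001]
force: [-0.9, 0.4, -1.8]
width: 0.401
gripper_force: 21.3
```

```bash
python3 - <<'E'
from h import *
o=get_obs();im=get_image("wrist")[:,:,::-1].copy();cv2.imwrite("pics/w3.png",im);np.save("o3.npy",o,allow_pickle=True)
s=get_image("scene")[:,:,::-1].copy();cv2.imwrite("pics/s3.png",s)
d=get_image("side")[:,:,::-1].copy();cv2.imwrite("pics/d3.png",d)
print(o["time_s"],o["eef_pos"],o["ee_rot"],o["width"],proj(cam("wrist",o),[[.456,.172,.072]]))
E
```

```text
5.0 [0.37564735 0.12835788 0.25213848] [-5.89162440e-05  9.81318983e-01  1.92384113e-01 -1.18487618e-03] 0.4011217376350676 [[307.90236701  77.11404298]]
```

View pics/w3.png

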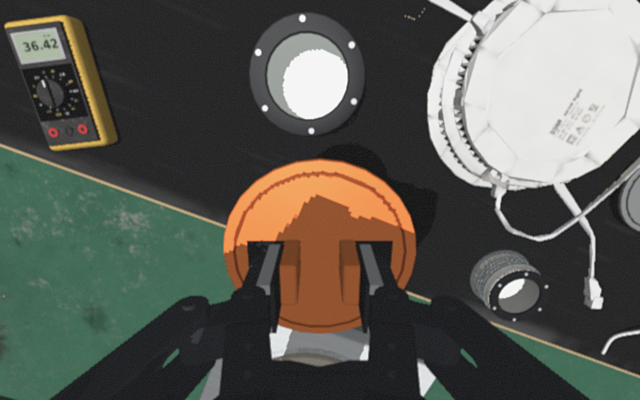

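The cap is held level at (320,245) and the open port is in view at about (307,76), diameter 85 px. Now I'll fit the opening and the held disc.

```bash
python3 - <<'E'
from h import *
o=np.load("o3.npy",allow_pickle=True).item();im=cv2.imread("pics/w3.png");W=cam("wrist",o)
q=o["ee_rot"];Rt=R.from_quat([q[1],q[2],q[3],q[0]]).as_matrix();t=o["eef_pos"]
m=cv2.inRange(im[:,:,1],95,255);x=m[0:150,235:380].copy()
for cn in cv2.findContours(x,0,1)[0]:
    if cv2.contourArea(cn)<1500: continue
    cn=cv2.convexHull(cn)[:,0]+[235,0]
    for z in (.066,.072):
        P=cast(W,cn,z)[:,:2].astype(np.float32);print(z,"ell",cv2.fitEllipse(P),"enc",cv2.minEnclosingCircle(P))
hsv=cv2.cvtColor(im,cv2.COLOR_BGR2HSV);mo=cv2.inRange(hsv,(3,130,60),(22,255,255))
cn=cv2.convexHull(max(cv2.findContours(mo,0,1)[0],key=cv2.contourArea))
for dz in(.020,.023,.025,.027):
    P=cast(W,cn[:,0],t[2]-dz);T=(P-t)@Rt;T=T[:,:2].astype(np.float32);print(dz,"disc in tool",cv2.fitEllipse(T),cv2.minEnclosingCircle(T))
E
```

```text
0.066 ell ((0.4555056691169739, 0.17281828820705414), (0.07276401668787003, 0.07354024797677994), 154.06556701660156) enc ((0.4556237459182739, 0.17274630069732666), 0.03689328581094742)
0.072 ell ((0.4554024934768677, 0.17254076898097992), (0.07135584950447083, 0.07211706787347794), 154.06582641601562) enc ((0.4555182456970215, 0.17247015237808228), 0.0361812524497509)
0.02 disc in tool ((0.0030776686035096645, 0.0002639169106259942), (0.09563032537698746, 0.09625494480133057), 68.9948501586914) ((0.0029592220671474934, 0.00015555026766378433), 0.04832297936081886)
0.023 disc in tool ((0.001471994910389185, 0.0002656962024047971), (0.09762401878833771, 0.09826165437698364), 68.99485778808594) ((0.0013654092326760292, 0.00022750106290914118), 0.04931093007326126)
0.025 disc in tool ((0.00040154438465833664, 0.00026688340585678816), (0.09895314276218414, 0.09959946572780609), 68.9948959350586) ((0.00029351041303016245, 0.000228168471949175), 0.049980923533439636)
0.027 disc in tool ((-0.0006689052097499371, 0.0002680709585547447), (0.10028227418661118, 0.10093726962804794), 68.99490356445312) ((-0.0007783909677527845, 0.0002288341784151271), 0.05065091699361801)
```

The opening measures 72 mm and the port is at (0.455, 0.1725). The held disc is centred on the TCP with its top 25 mm below it, so home is TCP z ≈ 0.102. Next I'll move above the port and partway down.

Request:
{"op": "send_rows", "data": {"series": [{"x":3.0,"y":-0.4,"z":0,"roll":0,"claw":0.2},{"x":4.0,"y":-0.4,"z":0,"roll":0,"claw":0.2},{"x":2.06,"y":-0.28,"z":1.0,"roll":0,"claw":0.2},{"x":0,"y":0,"z":4.0,"roll":0,"claw":0.2},{"x":0,"y":0,"z":3.7,"roll":0,"claw":0.2},{"x":0,"y":0,"z":2.0,"roll":0,"claw":0.2},{"x":0,"y":0,"z":0,"roll":0,"claw":0.2},{"x":0,"y":0,"z":0,"roll":0,"claw":0.2}]}}

```text
time_s: 5.95
eef_pos: [0.4566, 0.1719, 0.1469]
ee_rot: [0.0, 0.982, 0.191, 0.0]
force: [-0.0, 0.2, -0.3]
width: 0.401
gripper_force: 21.2
```

Request:
{"op": "send_rows", "data": {"series": [{"x":-0.1,"y":-0.1,"z":1.5,"roll":0,"claw":0.2},{"x":0,"y":0,"z":1.2,"roll":0,"claw":0.2},{"x":0,"y":0,"z":0.8,"roll":0,"claw":0.2},{"x":0,"y":0,"z":0.5,"roll":0,"claw":0.2},{"x":0,"y":0,"z":0.3,"roll":0,"claw":0.2},{"x":0,"y":0,"z":0.1,"roll":0,"claw":0.2},{"x":0,"y":0,"z":0,"roll":0,"claw":0.2},{"x":0,"y":0,"z":0,"roll":0,"claw":0.2}]}}

```text
time_s: 6.75
eef_pos: [0.455, 0.1731, 0.1026]
ee_rot: [0.0, 0.981, 0.192, 0.0]
force: [-0.3, 0.5, -1.3]
width: 0.402
gripper_force: 21.3
```

Not quite in contact yet, so I'll ease down until it seats.

Request:
{"op": "send_rows", "data": {"series": [{"x":0,"y":0,"z":0.1,"roll":0,"claw":0.2},{"x":0,"y":0,"z":0.1,"roll":0,"claw":0.2},{"x":0,"y":0,"z":0,"roll":0,"claw":0.2},{"x":0,"y":0,"z":0,"roll":0,"claw":0.2}]}}

```text
time_s: 7.15
eef_pos: [0.4551, 0.1731, 0.1022]
ee_rot: [0.0, 0.981, 0.192, 0.001]
force: [-7.3, -1.9, 18.6]
width: 0.403
gripper_force: 27.2
```

The disc is seated: force rose to 18.6 N at TCP z 0.102, as predicted. Now I'll release and retract straight up.

Request:
{"op": "send_rows", "data": {"series": [{"x":0,"y":0,"z":-0.1,"roll":0,"claw":0.5},{"x":0,"y":0,"z":0,"roll":0,"claw":0.7},{"x":0,"y":0,"z":0,"roll":0,"claw":1},{"x":0,"y":0,"z":0,"roll":0,"claw":1},{"x":0,"y":0,"z":0,"roll":0,"claw":1},{"x":0,"y":0,"z":0,"roll":0,"claw":1},{"x":0,"y":0,"z":0,"roll":0,"claw":1}]}}

```text
time_s: 7.85
eef_pos: [0.4548, 0.173, 0.1013]
ee_rot: [-0.0, 0.981, 0.192, -0.0]
force: [0.8, 0.3, 0.4]
width: 0.996
gripper_force: 0.0
```

Request:
{"op": "send_rows", "data": {"series": [{"x":0,"y":0,"z":-1.0,"roll":0,"claw":1},{"x":0,"y":0,"z":-2.0,"roll":0,"claw":1},{"x":0,"y":0,"z":-3.0,"roll":0,"claw":1},{"x":0,"y":0,"z":-4.0,"roll":0,"claw":1},{"x":0,"y":0,"z":-3.0,"roll":0,"claw":1},{"x":0,"y":0,"z":-1.0,"roll":0,"claw":1},{"x":0,"y":0,"z":0,"roll":0,"claw":1},{"x":0,"y":0,"z":0,"roll":0,"claw":1}]}}

```text
time_s: 8.65
eef_pos: [0.4543, 0.1729, 0.2402]
ee_rot: [-0.0, 0.981, 0.192, -0.001]
force: [0.8, -0.3, -0.4]
width: 1.002
gripper_force: 0.0
```

```bash
python3 - <<'E'
from h import *
o=get_obs();im=get_image("wrist")[:,:,::-1].copy();W=cam("wrist",o);s=get_image("scene")[:,:,::-1]
hsv=cv2.cvtColor(im,cv2.COLOR_BGR2HSV);m=cv2.inRange(hsv,(3,130,60),(22,255,255))
cn=max(cv2.findContours(m,0,1)[0],key=cv2.contourArea)[:,0]
P=cast(W,cn,.077)[:,:2].astype(np.float32);print(o["time_s"],o["eef_pos"],o["width"],cv2.fitEllipse(P))
a=im[60:320,180:460];b=cv2.resize(s[210:300,225:315],(390,390),interpolation=2)
c=np.zeros((400,800,3),np.uint8);c[:371,:400]=cv2.resize(a,(400,371));c[:390,405:795]=b;cv2.imwrite("pics/end.png",c)
E
```

```text
8.65 [0.45430178 0.17293033 0.24021949] 1.002411142887932 ((0.45546454191207886, 0.17058004438877106), (0.10025164484977722, 0.10148775577545166), 102.29097747802734)
```

View pics/end.png

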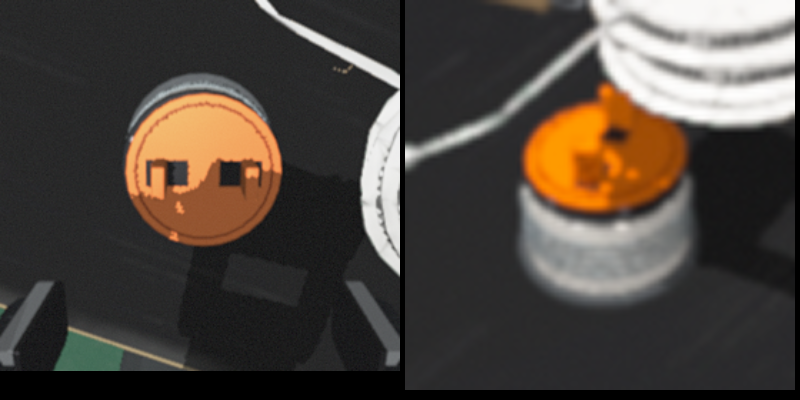

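The cap is on the drum, but in the end crop the ears at about (158,180) and (252,180) look slightly inside their slots. The disc may sit a bit high, with the lugs bearing on the rim wall. Let me check that with an enlarged crop.

```bash
python3 - <<'E'
from h import *
o=get_obs();im=get_image("wrist")[:,:,::-1].copy();W=cam("wrist",o);s=get_image("scene")[:,:,::-1]
cv2.imwrite("pics/w4.png",im)
hsv=cv2.cvtColor(im,cv2.COLOR_BGR2HSV);m=cv2.inRange(hsv,(3,130,60),(22,255,255))
cn=max(cv2.findContours(m,0,1)[0],key=cv2.contourArea)[:,0]
for z in(.077,.08,.083):print(z,cv2.fitEllipse(cv2.convexHull(cast(W,cn,z)[:,:2].astype(np.float32))))
c=cv2.resize(im[115:240,260:385],(500,500),interpolation=2);cv2.imwrite("pics/endc.png",c)
# expected outer ear-face tops (pixels in crop) for tab 0, 4mm, 5mm, and slot-level
q=o["ee_rot"];Rt=R.from_quat([q[1],q[2],q[3],q[0]]).as_matrix()
for tab in(0,.005):
  for sgn in(-1,1):
    P=[np.array([.4554,.1715,0])+Rt[:,1]*sgn*(.034-tab)+np.array([0,0,z]) for z in(.105,.077)]
    print(tab,sgn,((proj(W,P)-[260,115])*4).round(0).tolist())
E
```

```text
0.077 ((0.45538654923439026, 0.17059879004955292), (0.10092434287071228, 0.10213889926671982), 100.59220123291016)
0.08 ((0.4561208486557007, 0.17093339562416077), (0.09984000027179718, 0.10102088749408722), 101.61074829101562)
0.083 ((0.45691999793052673, 0.17127716541290283), (0.09880171716213226, 0.1000070571899414), 101.08129119873047)
0 -1 [[83.0, 300.0], [97.0, 264.0]]
0 1 [[408.0, 300.0], [393.0, 264.0]]
0.005 -1 [[107.0, 300.0], [119.0, 264.0]]
0.005 1 [[384.0, 300.0], [371.0, 264.0]]
```

View pics/endc.png

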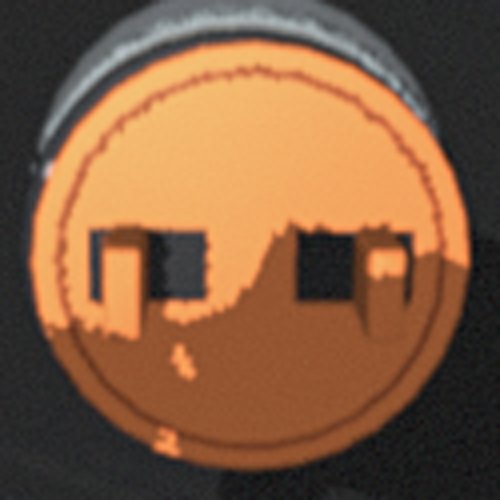

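Ear spacing and apparent disc size suggest the disc sits about 3 mm high: the opening pads dragged it up, so the lugs bear on the rim wall. I'll press the disc down with the open fingertips, which clear the ears.

Request:
{"op": "send_rows", "data": {"series": [{"x":0.1,"y":0.1,"z":4.0,"roll":0,"claw":1},{"x":0,"y":0,"z":5.0,"roll":0,"claw":1},{"x":0,"y":0,"z":3.5,"roll":0,"claw":1},{"x":0,"y":0,"z":1.3,"roll":0,"claw":1},{"x":0,"y":0,"z":0.4,"roll":0,"claw":1},{"x":0,"y":0,"z":0,"roll":0,"claw":1}]}}

```text
time_s: 9.45
eef_pos: [0.456, 0.1724, 0.0991]
ee_rot: [-0.0, 0.981, 0.192, -0.0]
force: [0.6, -0.1, 0.1]
width: 1.001
gripper_force: 0.0
```

Request:
{"op": "send_rows", "data": {"series": [{"x":0,"y":0,"z":0.2,"roll":0,"claw":1},{"x":0,"y":0,"z":0.1,"roll":0,"claw":1},{"x":0,"y":0,"z":0,"roll":0,"claw":1}]}}

```text
time_s: 9.75
eef_pos: [0.4563, 0.1725, 0.0967]
ee_rot: [0.0, 0.981, 0.192, 0.0]
force: [-0.3, 0.7, -0.1]
width: 1.002
gripper_force: 0.0
```

Request:
{"op": "send_rows", "data": {"series": [{"x":0,"y":0,"z":0.2,"roll":0,"claw":1},{"x":0,"y":0,"z":0.1,"roll":0,"claw":1},{"x":0,"y":0,"z":0,"roll":0,"claw":1}]}}

```text
time_s: 10.05
eef_pos: [0.456, 0.1725, 0.0932]
ee_rot: [-0.0, 0.981, 0.192, -0.0]
force: [0.7, -0.2, -0.1]
width: 0.999
gripper_force: 0.0
```

Request:
{"op": "send_rows", "data": {"series": [{"x":0,"y":0,"z":0.15,"roll":0,"claw":1},{"x":0,"y":0,"z":0.15,"roll":0,"claw":1},{"x":0,"y":0,"z":0,"roll":0,"claw":1}]}}

```text
time_s: 10.35
eef_pos: [0.456, 0.1724, 0.0901]
ee_rot: [-0.0, 0.981, 0.192, -0.0]
force: [0.4, 0.3, 0.7]
width: 0.998
gripper_force: 0.0
```

Request:
{"op": "send_rows", "data": {"series": [{"x":0,"y":0,"z":0.1,"roll":0,"claw":1},{"x":0,"y":0,"z":0.1,"roll":0,"claw":1},{"x":0,"y":0,"z":0,"roll":0,"claw":1}]}}

```text
time_s: 10.65
eef_pos: [0.456, 0.1724, 0.0882]
ee_rot: [0.0, 0.981, 0.192, -0.0]
force: [-0.7, 0.1, -0.9]
width: 1.002
gripper_force: 0.0
```

Request:
{"op": "send_rows", "data": {"series": [{"x":0,"y":0,"z":0.1,"roll":0,"claw":1},{"x":0,"y":0,"z":0,"roll":0,"claw":1}]}}

```text
time_s: 10.85
eef_pos: [0.456, 0.1724, 0.0872]
ee_rot: [-0.0, 0.981, 0.192, -0.0]
force: [-0.2, 0.1, 0.4]
width: 1.0
gripper_force: 0.0
```

Request:
{"op": "send_rows", "data": {"series": [{"x":0,"y":0,"z":0.1,"roll":0,"claw":1},{"x":0,"y":0,"z":0,"roll":0,"claw":1}]}}

```text
time_s: 11.05
eef_pos: [0.4561, 0.1724, 0.0862]
ee_rot: [-0.0, 0.981, 0.192, -0.0]
force: [0.7, 0.1, 0.5]
width: 1.001
gripper_force: 0.1
```

Request:
{"op": "send_rows", "data": {"series": [{"x":0,"y":0,"z":0.1,"roll":0,"claw":1},{"x":0,"y":0,"z":0,"roll":0,"claw":1}]}}

```text
time_s: 11.25
eef_pos: [0.456, 0.1724, 0.0852]
ee_rot: [0.0, 0.981, 0.192, -0.0]
force: [0.2, 0.0, -1.1]
width: 1.004
gripper_force: 0.0
```

Request:
{"op": "send_rows", "data": {"series": [{"x":0,"y":0,"z":0.1,"roll":0,"claw":1},{"x":0,"y":0,"z":0,"roll":0,"claw":1}]}}

```text
time_s: 11.45
eef_pos: [0.4561, 0.1724, 0.0843]
ee_rot: [0.0, 0.981, 0.192, -0.0]
force: [-0.1, 0.0, 0.2]
width: 1.003
gripper_force: 0.3
```

Request:
{"op": "send_rows", "data": {"series": [{"x":0,"y":0,"z":0.1,"roll":0,"claw":1},{"x":0,"y":0,"z":0,"roll":0,"claw":1}]}}

```text
time_s: 11.65
eef_pos: [0.4562, 0.1724, 0.0833]
ee_rot: [0.0, 0.981, 0.192, 0.0]
force: [1.1, -0.3, 2.2]
width: 1.003
gripper_force: 0.7
```

Request:
{"op": "send_rows", "data": {"series": [{"x":0,"y":0,"z":0.1,"roll":0,"claw":1},{"x":0,"y":0,"z":0,"roll":0,"claw":1}]}}

```text
time_s: 11.85
eef_pos: [0.4563, 0.1725, 0.0828]
ee_rot: [0.0, 0.981, 0.192, 0.0]
force: [-1.9, -0.4, 7.8]
width: 1.003
gripper_force: 4.1
```

Request:
{"op": "send_rows", "data": {"series": [{"x":0,"y":0,"z":0.1,"roll":0,"claw":1},{"x":0,"y":0,"z":0,"roll":0,"claw":1}]}}

```text
time_s: 12.05
eef_pos: [0.4563, 0.1725, 0.0828]
ee_rot: [0.0, 0.981, 0.192, 0.0]
force: [-7.0, -3.2, 21.0]
width: 1.003
gripper_force: 10.0
```

There's a hard stop at TCP 0.0828, which puts the disc top at about 0.077: the disc is flat on the rim. I'll back off and compare.

Request:
{"op": "send_rows", "data": {"series": [{"x":0,"y":0,"z":-0.7,"roll":0,"claw":1},{"x":0,"y":0,"z":-2.0,"roll":0,"claw":1},{"x":0,"y":0,"z":-3.5,"roll":0,"claw":1},{"x":0,"y":0,"z":-4.5,"roll":0,"claw":1},{"x":0,"y":0,"z":-3.5,"roll":0,"claw":1},{"x":0,"y":0,"z":-1.5,"roll":0,"claw":1},{"x":0,"y":0,"z":0,"roll":0,"claw":1},{"x":0,"y":0,"z":0,"roll":0,"claw":1}]}}

```text
time_s: 12.85
eef_pos: [0.4557, 0.1724, 0.2373]
ee_rot: [-0.0, 0.981, 0.192, -0.001]
force: [-0.2, -0.3, 0.2]
width: 1.0
gripper_force: 0.0
```

```bash
python3 - <<'E'
from h import *
o=get_obs();im=get_image("wrist")[:,:,::-1].copy();W=cam("wrist",o);print(o["eef_pos"],o["width"])
cv2.imwrite("pics/w5.png",im)
hsv=cv2.cvtColor(im,cv2.COLOR_BGR2HSV);m=cv2.inRange(hsv,(3,130,60),(22,255,255))
cn=max(cv2.findContours(m,0,1)[0],key=cv2.contourArea)[:,0]
for z in(.074,.077,.08):print(z,cv2.fitEllipse(cv2.convexHull(cast(W,cn,z)[:,:2].astype(np.float32))))
q=o["ee_rot"];Rt=R.from_quat([q[1],q[2],q[3],q[0]]).as_matrix()
u0,v0=proj(W,[.4554,.1715,.077])[0].round().astype(int)-62;print(u0,v0)
def top(t):
  return (4*(proj(W,[np.array([.4554,.1715,.105])+Rt[:,1]*s*(.034-t) for s in(-1,1)])-[u0,v0])).round().tolist()
print(top(0),top(.005))
c=cv2.resize(im[v0:v0+125,u0:u0+125],(500,500),interpolation=2)
w2=cv2.imread("pics/w2.png")[113:238,256:381]
out=np.hstack([cv2.resize(c,(400,400)),cv2.resize(w2,(400,400),interpolation=2)]);cv2.imwrite("pics/fin.png",out)
E
```

```text
[0.45572669 0.17240423 0.23733971] 0.9996380439850135
0.074 ((0.45482733845710754, 0.17295531928539276), (0.10119374096393585, 0.10135241597890854), 31.688793182373047)
0.077 ((0.45566415786743164, 0.17328673601150513), (0.10007612407207489, 0.10032054036855698), 24.854951858520508)
0.08 ((0.45641300082206726, 0.17358247935771942), (0.09910609573125839, 0.0992644801735878), 38.1058235168457)
258 121
[[85.0, 286.0], [412.0, 286.0]] [[109.0, 286.0], [388.0, 286.0]]
```

View pics/fin.png

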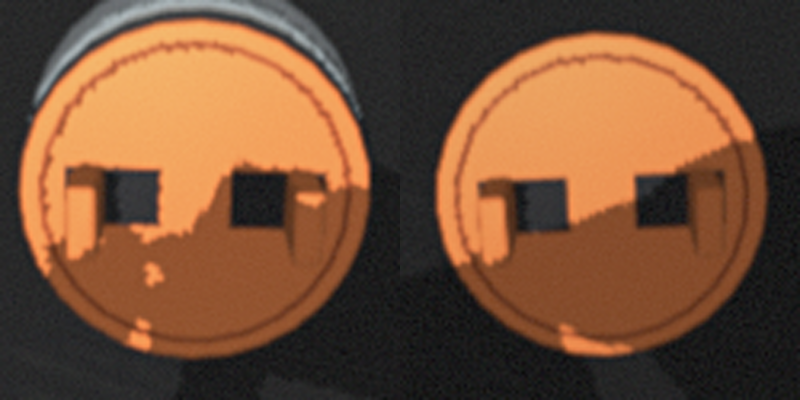

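The left half of this picture is the cap now, and the right half is the same cap standing free on the bench. The ears at (80,215) and (305,215) now fill the outer ends of their slots, as they do when free. The disc fits to 100 mm at z = 0.077, centred within about 1 mm, so I'm handing in.

```bash
python3 -c "
from station import *
print(finish_job())"
```

```text
the job is handed in; nothing more can be done
None
```

The orange cap is in the largest drum's port, disc flat on the rim, centred to about 1 mm, with its tabs sprung out. The pads dragged it up about 3 mm at first release, so I pressed it home. The grey cap was not touched, and I handed the job in at about 13 s; no verdict came back.

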